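# Take the wire bobbin off its spindle stand

### The arm

A 6-joint arm with a two-finger parallel gripper is mounted at the origin on the work surface. World frame = base frame: x ahead of the robot, y to its left, z up, the work surface at z = 0. Lengths are in m, angles in rad, forces in N, time in s.
With the tool pointing down it reaches from about 0.275 to 0.875 m from the base axis. Payload 12.5 kg.
Tool frame: the origin (TCP) lies midway between the tips of the shut fingers; the grasp point (between the pads) lies grasp_offset behind it (grasp_offset is the distance from the TCP to the grasp point, in m); z points along the fingers, y is the line along which they close (so a half turn about z gives the same grasp; the last joint's range is limited). The gripper opens to 85 mm and grips with 20 to 120 N. Pads are 22 mm wide; open, the fingers measure 114 mm over their backs; the gripper's body (76 mm by 85 mm) begins 54 mm behind the grasp point. The pads swing forward as they close: fully open they stand 13 mm farther back than shut.
Start: joints at [1.201, 0.351, 1.652, -0, 1.139, -0.085], TCP at [0.154, 0.528, 0.231] pointing down, gripper open.
Joint ranges: [-2.75, 2.75], [-0.79, 2.1], [0.01, 2.65], [-1.57, 4.71], [0.07, 3.14], [-2.87, 2.87]. Speed limits (rad/s): [2.22, 2.22, 2.79, 3.14, 3.14, 3.14].

### API

Orientations are given as a unit quaternion [x, y, z, w].
In Python, from plant import observe, snapshot, camera_info, hand_in, regions_of, landmark_of, grasp_offset gives the robot as it stands. The module is installed in compiled form; this text tells all that it offers.
- The arm moves only by the shell command python3 -m jog 'ROWS' [FORCE]. ROWS is a JSON object of lists of equal length, an entry for each row: "angular": the turn, a rotation vector about the tool's x, y, z in degrees, a list of three; "travel": the shift along the tool's x, y, z in mm, a list of three; "hand": the opening, from 0 (shut) to 1 (fully open). A call has exactly 10 rows; each row shifts and turns the commanded pose from where the row before left it, along the tool's axes as they then stand; what a row does not reach is not made up. A row lasts 1/8 s, in which the tool goes at most 62.5 mm and 10.7 degrees, less where a joint would pass 70% of its speed; a pose out of reach is approached as far as the arm can. A call is refused whole if a number of a shift passes 62.5 or a number of a turn 10.7, either way. A call with a gripper value outside its range is refused whole. The fingers move at their own pace and stop on an object; FORCE is the grip in N (left out, the last holds). Time passes only in rows, so rows that do not move let the fingers close, or fill a call up. It gives the time, the measured TCP pose, the force, the opening and the grip force at its end, in the units of the state.
- observe(): the state, without advancing time (a new reading comes with each control period).
- snapshot(name): name is "side" or "top" or "wrist"; returns the picture (420x560x3 uint8, red, green, blue); there is no depth.
- camera_info(name): a dict with "camera_matrix" (3x3 intrinsics, pixels), "eye" and "attitude" of the camera in the world; the wrist camera has in their place "mount" (4x4, takes a point from camera to tool coordinates, whose origin is the TCP and whose axes are the flange's). Camera axes: x right, y up, looking along -z (the intrinsics and any distortion apply to the point x, -y, -z); pixel columns grow to the right and rows downward; lengths in m; the calibration is good to about 2 mm. A picture is of the moment at which its call begins: read the wrist's pose just before it. camera_info takes no time and is no camera call.
- hand_in(): hands the job in; it is judged then, once.
Trained networks look in the newest picture that a camera, given by its name, has taken for a name from the list of things; names that differ only in an ending like _2 or _b are one class to them, and where a whole thing is asked for, a point or a joint stands for the part that bears it (a point fixed in the world has none). Each returns a list of dicts, best first, with "confidence" (0 to 1); they miss things now and then, are a little off and sometimes report something else, mostly with a low value. They report only what shows in the picture. A call takes as long as a camera call. They do not tell look-alikes from the thing itself.
- regions_of(label, camera): "pixels" (420x560 bool, what is visible of it) and "uv" ([column, row] in pixels, amid what is visible of it).
- landmark_of(label, camera): "uv" ([column, row] in pixels: a listed point, or the origin of a listed thing).
The state is a dict: "time": time; "joint_positions": joint angles; "qd": joint speeds; "effort": joint torques, N m; "tool_pos": TCP position; "tool_rot": TCP orientation; "ft_force": force on the tool from outside, world axes, zero at the start; "moment": the same for the moment, N m; "width": finger opening in m; "gripper_force": force on a finger pad.
Only numpy, scipy, OpenCV 4.12 (cv2) and the standard library are available. Lean on these libraries where they do the work, as an engineer would, in place of code of your own. Each camera call takes 0.05 s, during which the arm holds its last target. There are 200 camera calls.

### The job

The bobbin of copper wire is held on its upright spindle by a swinging keeper bar. Swing the keeper aside, slide the bobbin straight up off the spindle without forcing it, and set it down gently, standing flat and wholly on the small cork pad; then swing the keeper back over the bare spindle. Leave the tape roll and everything else on the counter where it is.

Things in the scene. Friction and masses are not known exactly. Their poses are not given: they have to be found in the camera images.
- stand: Spindle stand, fixed to the counter: a grey plate 150 x 90 x 12 mm with a steel spindle, 12 mm diameter, upright at the stand's origin, its top 70 mm above the counter. Origin: on the spindle's axis, at the underside of the plate (counter height). The plate runs from x -47 to +103 mm and y -45 to +45 mm. The keeper's hinge post (16 mm diameter) stands at x +75 mm, y 0. z is up.
- keeper (a joint): Keeper: a level steel bar 18 mm wide, underside 75 mm and top 83 mm above the counter, turning about the hinge post. Angle in rad, 0 to 1.75 (stops): 0 is straight over the spindle (bar along the stand's -x from the post), growing counter-clockwise seen from above (the free end moves to the stand's -y). About 0.6 clears the bobbin's rim; the keeper stays where it is left.
- keeper_pin (a point): Centre of the top of the black upright pin on the keeper's free end, 108 mm above the counter. The pin is 12 mm in diameter, 25 mm tall above the bar, 100 mm from the hinge axis; move the keeper by it.
- spindle_top (a point): Centre of the spindle's top end.
- bobbin: Bobbin of copper wire, loose, on the spindle, resting on the stand plate (underside 12 mm above the counter): two black flanges of 60 mm diameter, 4 mm thick, at bottom and top, copper winding of 53 mm diameter between, 45 mm tall overall, bore 18 mm (3 mm free all round the spindle), 0.2 to 0.4 kg. Origin: centre of its underside, z along the bore. Alike either way up.
- bobbin_mid (a point): Centre of the bobbin, on its bore's axis, 22.5 mm above its underside.
- pad: Square cork pad, 120 x 120 x 4 mm, fixed on the counter. Origin: centre of its underside; x and y along its sides.
- tape_stand: A second, plain stand without a keeper: a square grey plate 90 x 90 x 10 mm, with a steel post 20 mm thick to 75 mm above the counter. Fixed; not to be used. Origin: centre of the underside.
- tape_roll: Roll of black tape on the second stand's post, 68 mm diameter, 19 mm high; leave it. Origin: centre of its underside.
- screwdriver: Screwdriver lying on the counter, 170 mm long; leave it.
- beaker: Clear measuring beaker, 76 mm across, 78 mm tall, open at the top; leave it. Origin: centre of its underside.
- fitting_a: Small round steel fitting, 26 mm diameter, 22 mm tall; leave it. Origin: centre of its underside.
- fitting_b: Another such fitting; leave it.
Not all that is in view belongs to the job. Leave any blue or turquoise look-alike of the stand alone. There is more than one size of the bobbin; the one meant has the size given above.

How it is judged:
On the way, in this order (a step that is already met when the one before it is completed fails the run):
1. the keeper is swung clear of the bobbin (value of joint keeper above 0.6 rad), for 0.1 s.
2. the bobbin is lifted clear above the spindle's top (z of bobbin_mid in the frame of spindle_top above 0.0225 m), for 0.05 s.
3. the bobbin stands flat and released on the cork pad (x of bobbin_mid in the frame of pad between -0.03 and 0.03 m and y of bobbin_mid in the frame of pad between -0.03 and 0.03 m and z of bobbin_mid in the frame of pad between 0.0225 and 0.0305 m and (angle between bobbin_mid's own z axis and vertical below 0.1 rad or angle between bobbin_mid's own z axis and vertical above 3.04 rad) and contact force between the fingers and bobbin below 0.1 N and linear speed of bobbin below 0.02 m/s), for 0.2 s.
At the end, for the whole second after the job is handed in: The bobbin stands flat (within 0.1 rad, either way up) and at rest on the cork pad, its centre within 30 mm of the pad's centre along both sides of the pad (so its whole base is on the pad), released; the keeper is back over the spindle (angle under 0.2 rad) and still (all of step 3 and value of joint keeper below 0.2 rad and velocity of joint keeper between -0.05 and 0.05 rad/s); the robot touches nothing.
It fails at once if the bobbin is forced against the stand (over 30 N) (contact force between bobbin and stand above 30 N).
It fails at once if the bobbin is dropped (moving over 0.5 m/s while not held) (linear speed of bobbin above 0.5 m/s and contact force between the fingers and bobbin below 0.1 N).
It fails at once if the tape roll or another bystander is moved more than 30 mm (distance of any of tape_roll, screwdriver, beaker, fitting_a, fitting_b from where it was at the start of the episode above 0.03 m).
It also fails if it takes over 72 s, if anything falls off the work surface, if the arm or the gripper's body presses on something with over 40 N, if the wrist force passes 120 N, or if a joint passes its speed limit or range.

## Working session

There is one attempt and no reset: what is moved stays moved. The work goes in short steps, Python scripts to look and compute and a shell command to move; the robot and the scene stay as the last step left them, time stands still between calls to the robot, and variables do not carry over. Pictures are saved under pics/ and viewed, at most 10 in all, crops included, and the job is handed in when it is done.

```bash
mkdir -p pics; python3 - <<'E'
from plant import *
import cv2,numpy as np
print(observe(),grasp_offset)
for c in("top","side"):
    im=snapshot(c); cv2.imwrite(f"pics/{c}0.png",im[:,:,::-1]); print(c,camera_info(c))
    for l in("stand","keeper","bobbin","pad","tape_stand"):
        print(l,[(np.round(r["uv"]),round(r["confidence"],2),int(r["pixels"].sum())) for r in regions_of(l,c)])
    for l in("keeper_pin","spindle_top","bobbin_mid","pad","stand"):
        print(l,[(np.round(r["uv"],1),round(r["confidence"],2)) for r in landmark_of(l,c)])
print(camera_info("wrist"))
E
```

```text
{'time': 0.0, 'joint_positions': array([ 1.20141702e+00,  3.51230092e-01,  1.65239818e+00, -7.15290268e-06,
        1.13909957e+00, -8.45870815e-02]), 'qd': array([-0.00079811, -0.00058117,  0.00030534, -0.00115407,  0.00268341,
        0.00044603]), 'effort': array([ 2.86907498e-04, -5.06120825e+01, -2.91404593e+01, -1.50591682e-04,
        4.64045472e-03, -1.00820114e-05]), 'tool_pos': array([0.15438199, 0.52755708, 0.23077163]), 'tool_rot': array([ 1.41913872e-01,  9.89878846e-01, -5.53767291e-04, -1.24566997e-04]), 'ft_force': array([-0.0098873 , -0.04186883,  0.5372586 ]), 'moment': array([-0.00800403,  0.01321736, -0.02730207]), 'gripper_force': 0.0, 'width': 0.08506455427908217} 0.0187
top {'camera_matrix': array([[400.4362541 ,   0.        , 283.07568153],
       [  0.        , 400.4362541 , 197.17521622],
       [  0.        ,   0.        ,   1.        ]]), 'eye': array([ 0.34269772, -0.05001842,  1.0715772 ]), 'attitude': array([ 0.07490658, -0.07327318, -0.67984007,  0.72583574])}
stand [(array([407., 137.]), 0.98, 1705), (array([360., 288.]), 0.84, 2114), (array([351., 20
[... 1778 characters left out ...]
]), 0.8), (array([294.7, 359.7]), 0.59)]
pad [(array([252.2, 157.8]), 0.81)]
stand [(array([386.6, 371.5]), 0.98), (array([161.2, 334.9]), 0.88), (array([266.4, 315.9]), 0.66)]
{'camera_matrix': array([[347.83009948,   0.        , 272.97885221],
       [  0.        , 347.83009948, 208.39276138],
       [  0.        ,   0.        ,   1.        ]]), 'mount': array([[ 1.31346742e-03,  9.57115734e-01,  2.89702859e-01,
         7.48865622e-02],
       [ 9.99999127e-01, -1.29978906e-03, -2.39616937e-04,
        -6.27933941e-04],
       [ 1.47211467e-04,  2.89702921e-01, -9.57116605e-01,
        -1.42216720e-01],
       [ 0.00000000e+00,  0.00000000e+00,  0.00000000e+00,
         1.00000000e+00]])}
```

```bash
python3 - <<'E'
import cv2
a=cv2.imread("pics/top0.png");b=cv2.imread("pics/side0.png")
cv2.imwrite("pics/top1.png",cv2.resize(a,(784,588),interpolation=cv2.INTER_CUBIC))
cv2.imwrite("pics/side1.png",cv2.resize(b,(784,588),interpolation=cv2.INTER_CUBIC))
E
```

```text
(no output)
```

View pics/top1.png

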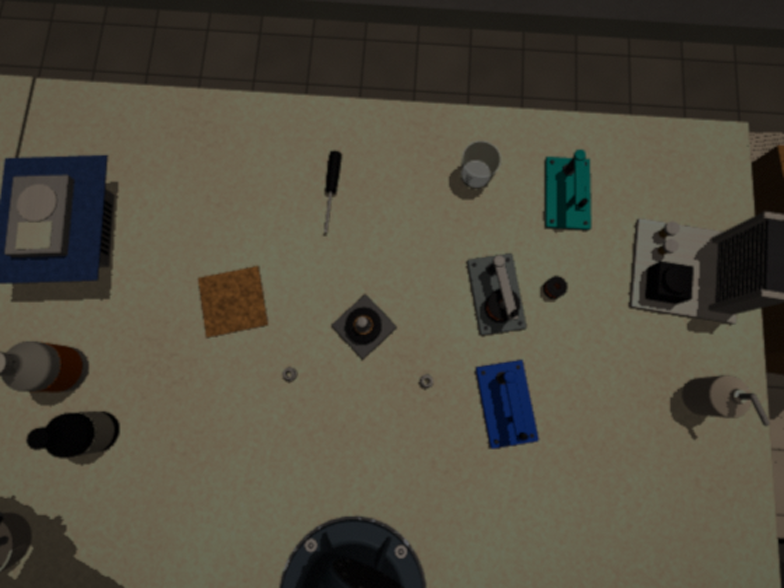

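View pics/side1.png

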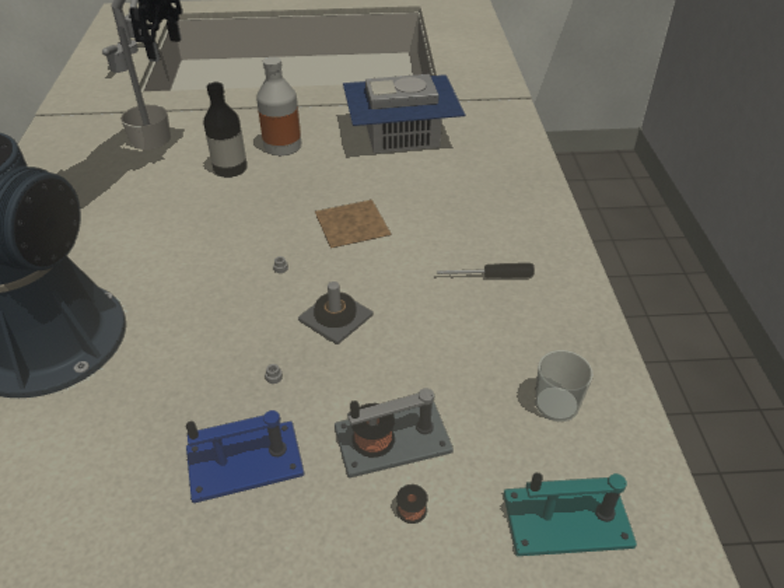

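The top picture shows three stands, in original pixels: grey at (354,210), blue at (362,289) and turquoise at (406,137). It also shows bobbins at (358,217) on the grey stand and a loose, smaller one at (396,205). The grey stand with its bobbin fits the description: the blue and turquoise stands are look-alikes and the loose bobbin is too small. The pad is at (165,213) and the tape stand at (261,231). Next I confirm the target with a crop and triangulate.

```bash
cat > h.py <<'E'
import numpy as np
from scipy.spatial.transform import Rotation as R
from plant import camera_info, observe
def cam(c, st=None):
    i=camera_info(c); K=i["camera_matrix"]
    if c!="wrist": return K,np.array(i["eye"]),R.from_quat(i["attitude"]).as_matrix()
    st=st or observe(); M=i["mount"]; T=R.from_quat(st["tool_rot"]).as_matrix()
    return K,st["tool_pos"]+T@M[:3,3],T@M[:3,:3]
def ray(c,uv,st=None):
    K,e,A=cam(c,st); d=np.linalg.solve(K,[*uv,1]); d=A@[d[0],-d[1],-d[2]]; return e,d
def atz(c,uv,z,st=None):
    e,d=ray(c,uv,st); return e+d*(z-e[2])/d[2]
def tri(*obs):
    A=np.zeros((3,3));b=np.zeros(3)
    for o in obs:
        e,d=ray(*o); d=d/np.linalg.norm(d); P=np.eye(3)-np.outer(d,d); A+=P;b+=P@e
    return np.linalg.solve(A,b)
def proj(c,p,st=None):
    K,e,A=cam(c,st); q=A.T@(np.array(p)-e); u=K@[q[0],-q[1],-q[2]]; return u[:2]/u[2]
E
python3 - <<'E'
from h import *; import cv2
np.set_printoptions(precision=4,suppress=True)
for n,a,b,z in(("pin",(366.4,224.1),(249.9,288.5),.108),("bmid",(360.4,217.5),(264.4,307.4),.0345),("stand",(355.4,220.2),(266.4,315.9),0),("sptop",(361.6,219),(268.3,295.9),.07),("pad",(165.4,213.4),(252.2,157.8),0.0)):
    print(n,tri(("top",a),("side",b)),atz("top",a,z),atz("side",b,z))
# other things
print("tape",atz("top",(261,231),.02),"beaker",atz("side",(400,275),.04),"fitA",atz("top",(207,267),.02),"fitB",atz("top",(304,272),.02),"scr",atz("top",(236,135),.01))
a=cv2.imread("pics/side0.png")[265:395,120:470]; b=cv2.imread("pics/top0.png")[170:250,320:430]
cv2.imwrite("pics/crop.png",np.vstack([cv2.resize(a,(780,290),interpolation=2),cv2.resize(b,(412,300),interpolation=2) if 0 else np.hstack([cv2.resize(b,(412,300),interpolation=2),np.zeros((300,368,3),np.uint8)])]))
E
```

```text
pin [ 0.4936 -0.2483  0.1043] [ 0.4945 -0.2472  0.108 ] [ 0.4922 -0.2516  0.108 ]
bmid [ 0.5191 -0.2453  0.0412] [ 0.5225 -0.2462  0.0345] [ 0.5169 -0.241   0.0345]
stand [ 0.5199 -0.2388  0.0032] [ 0.5202 -0.2394  0.    ] [ 0.5201 -0.2365  0.    ]
sptop [ 0.519  -0.242   0.0689] [ 0.5127 -0.2426  0.07  ] [ 0.5251 -0.2412  0.07  ]
pad [0.5035 0.2735 0.0048] [0.505  0.2751 0.    ] [0.5026 0.2795 0.    ]
tape [0.4717 0.0119 0.02  ] beaker [ 0.7923 -0.1826  0.04  ] fitA [0.3693 0.1442 0.02  ] fitB [ 0.3729 -0.107   0.02  ] scr [0.7377 0.103  0.01  ]
```

View pics/crop.png

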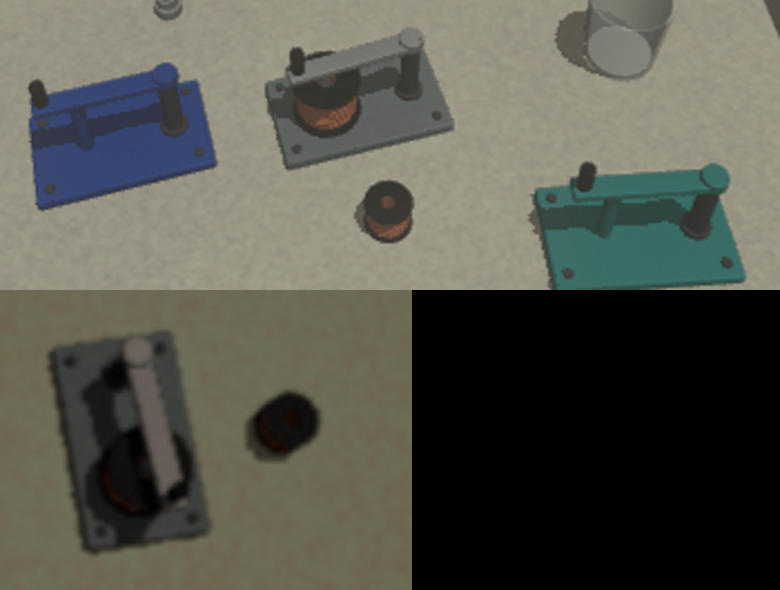

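The crop confirms it: the grey stand carries the full-size bobbin under its keeper, while the loose bobbin is clearly smaller and the blue and turquoise stands are empty. I move over the stand at about the current height.

```bash
R='[-28,-32,0]'; python3 -m jog '{"angular":[[0,0,0],[0,0,0],[0,0,0],[0,0,0],[0,0,0],[0,0,0],[0,0,0],[0,0,0],[0,0,0],[0,0,0]],"travel":[[-28,-32,0],[-28,-32,0],[-28,-32,0],[-28,-32,0],[-28,-32,0],[-28,-32,0],[-28,-32,0],[-28,-32,0],[-28,-32,0],[-28,-32,0]],"hand":[1,1,1,1,1,1,1,1,1,1]}' && python3 -m jog '{"angular":[[0,0,0],[0,0,0],[0,0,0],[0,0,0],[0,0,0],[0,0,0],[0,0,0],[0,0,0],[0,0,0],[0,0,0]],"travel":[[-28,-32,0],[-28,-32,0],[-28,-32,0],[-28,-32,0],[-28,-32,0],[-28,-32,0],[-28,-32,0],[-28,-32,0],[-28,-32,0],[-28,-32,0]],"hand":[1,0.9,0.8,0.7,0.6,0.5,0.5,0.5,0.5,0.5]}'
```

```text
time: 2.35
tool_pos: [0.3338, 0.1408, 0.2315]
tool_rot: [0.142, 0.99, 0.0, 0.0]
ft_force: [1.4, 0.3, -0.9]
width: 0.0856
gripper_force: 0.0
time: 3.6
tool_pos: [0.5126, -0.2451, 0.2313]
tool_rot: [0.142, 0.99, 0.0, 0.0]
ft_force: [0.7, 0.4, 0.3]
width: 0.0428
gripper_force: 0.0
```

```bash
python3 - <<'E'
from h import *; from plant import *; import cv2
np.set_printoptions(precision=4,suppress=True)
st=observe(); im=snapshot("wrist"); print(st["time"],st["tool_pos"],st["tool_rot"],st["joint_positions"])
for l,z in(("keeper_pin",.108),("spindle_top",.07),("bobbin_mid",.0345),("stand",0)):
    for r in landmark_of(l,"wrist"): print(l,np.round(r["uv"],1),round(r["confidence"],2),atz("wrist",r["uv"],z,st))
cv2.imwrite("pics/w0.png",im[:,:,::-1]); np.save("w0st.npy",[*st["tool_pos"],*st["tool_rot"]])
E
```

```text
3.6 [ 0.5126 -0.2451  0.2313] [0.142  0.9899 0.     0.0001] [-0.528   0.3835  1.6039  0.0001  1.154  -1.8138]
keeper_pin [259.7 185.6] 0.79 [ 0.4969 -0.2519  0.108 ]
spindle_top [280.7 197.2] 0.88 [ 0.5206 -0.2408  0.07  ]
spindle_top [260.6 187.9] 0.2 [ 0.5072 -0.2557  0.07  ]
bobbin_mid [200.6 248.3] 0.7 [ 0.56   -0.339   0.0345]
bobbin_mid [279.6 186.4] 0.58 [ 0.5189 -0.2406  0.0345]
stand [278.5 178.3] 0.95 [ 0.5178 -0.2409  0.    ]
stand [231.1 363.5] 0.71 [ 0.7357 -0.3673  0.    ]
```

View pics/w0.png

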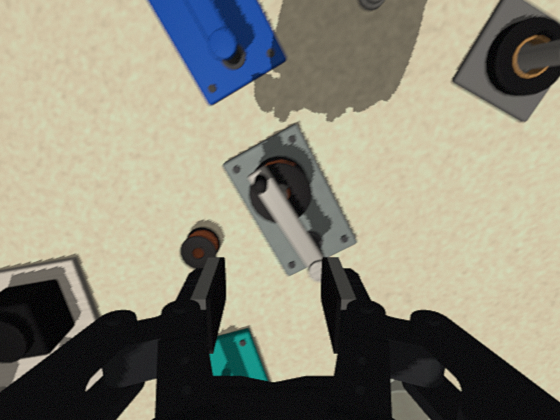

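The wrist picture shows the grey stand with plate corners near (223,163), (298,124), (356,241) and (290,275). The pin is at (259,183), the bobbin at (281,188) and the hinge post top at (317,270). The smaller bobbin is at (201,248).

```bash
python3 - <<'E'
from h import *
np.set_printoptions(precision=4,suppress=True)
v=np.load("w0st.npy"); st=dict(tool_pos=v[:3],tool_rot=v[3:])
c=[atz("wrist",p,.012,st) for p in((223,163),(298,124),(356,241),(290,275))]; print(np.array(c))
m=sum(c)/4; a=(c[2]+c[3]-c[0]-c[1])/2; b=(c[1]+c[2]-c[0]-c[3])/2
print(np.linalg.norm(a),np.linalg.norm(b),np.degrees(np.arctan2(a[1],a[0])),np.degrees(np.arctan2(b[1],b[0]))-90)
u=a/np.linalg.norm(a); print("spindle",m-.028*u)
post=atz("wrist",(317,270),.085,st);pin=atz("wrist",(259.7,185.6),.108,st);d=post-pin
print("post",post,np.hypot(*d[:2]),np.degrees(np.arctan2(d[1],d[0])))
E
```

```text
[[ 0.4834 -0.2916  0.012 ]
 [ 0.4671 -0.2061  0.012 ]
 [ 0.6082 -0.1769  0.012 ]
 [ 0.6281 -0.2589  0.012 ]]
0.14618960694428823 0.08573385761936188 12.202756450808227 12.244789426575366
spindle [ 0.5193 -0.2393  0.012 ]
post [ 0.5923 -0.2269  0.085 ] 0.09857476020398571 14.697243968168998
```

```bash
python3 -m jog '{"angular":[[0,0,10.05],[0,0,10.05],[0,0,10.05],[0,0,10.05],[0,0,10.05],[0,0,10.05],[0,0,10.05],[0,0,10.05],[0,0,10.05],[0,0,10.05]],"travel":[[16,-8,0],[0,0,0],[0,0,0],[0,0,0],[0,0,0],[0,0,0],[0,0,0],[0,0,0],[0,0,0],[0,0,0]],"hand":[0.4,0.4,0.4,0.4,0.4,0.4,0.4,0.4,0.4,0.4]}' && python3 -m jog '{"angular":[[0,0,10.05],[0,0,10.05],[0,0,10.05],[0,0,10.05],[0,0,10.05],[0,0,0],[0,0,0],[0,0,0],[0,0,0],[0,0,0]],"travel":[[0,0,0],[0,0,0],[0,0,0],[0,0,0],[0,0,0],[0,0,25],[0,0,25],[0,0,25],[0,0,20],[0,0,5]],"hand":[0.4,0.4,0.4,0.4,0.4,0.4,0.4,0.4,0.4,0.4]}'
python3 - <<'E'
from h import *; from plant import *; import cv2
np.set_printoptions(precision=4,suppress=True)
st=observe(); im=snapshot("wrist"); print(st["time"],st["tool_pos"],R.from_quat(st["tool_rot"]).as_matrix()[:,1],st["joint_positions"])
for l,z in(("keeper_pin",.108),("spindle_top",.07),("bobbin_mid",.0345),("stand",0)):
    for r in landmark_of(l,"wrist"): print(l,np.round(r["uv"],1),round(r["confidence"],2),atz("wrist",r["uv"],z,st))
cv2.imwrite("pics/w1.png",im[:,:,::-1]); np.save("w1st.npy",[*st["tool_pos"],*st["tool_rot"]])
E
```

```text
time: 5.1
tool_pos: [0.4943, -0.2458, 0.2316]
tool_rot: [0.853, 0.522, 0.0, 0.0]
ft_force: [0.3, 0.3, -0.2]
width: 0.0341
gripper_force: 0.0
time: 6.35
tool_pos: [0.4939, -0.2457, 0.1306]
tool_rot: [0.994, 0.113, -0.001, -0.001]
ft_force: [-0.3, 0.8, -0.4]
width: 0.0343
gripper_force: 0.0
6.35 [ 0.4939 -0.2457  0.1306] [ 0.2246 -0.9744 -0.0013] [-0.5461  0.4793  1.7362  0.0001  0.928   0.7981]
keeper_pin [283.3 249.3] 0.74 [ 0.4961 -0.2509  0.108 ]
spindle_top [272.3 183.5] 0.9 [ 0.5199 -0.2394  0.07  ]
bobbin_mid [273.  169.2] 0.91 [ 0.5219 -0.2393  0.0345]
bobbin_mid [425.5 138.4] 0.56 [ 0.5656 -0.3347  0.0345]
stand [252.7 377.5] 0.88 [ 0.3132 -0.2675  0.    ]
stand [271.6 162.7] 0.69 [ 0.5204 -0.2385  0.    ]
```

View pics/w1.png

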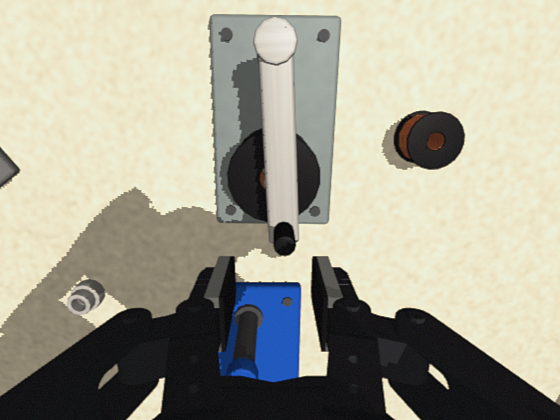

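The pin's top is at (284,247), about 5 mm towards -y of the finger axis. I correct for that, descend around the pin and narrow the fingers to a loose cage.

```bash
python3 -m jog '{"angular":[[0,0,0],[0,0,0],[0,0,0],[0,0,0],[0,0,0],[0,0,0],[0,0,0],[0,0,0],[0,0,0],[0,0,0]],"travel":[[1,5.5,0],[0,0,8],[0,0,8],[0,0,8],[0,0,8],[0,0,7],[0,0,4],[0,0,0],[0,0,0],[0,0,0]],"hand":[0.4,0.4,0.4,0.4,0.4,0.4,0.4,0.2,0.2,0.2]}'
```

```text
time: 7.85
tool_pos: [0.4969, -0.2521, 0.0886]
tool_rot: [0.994, 0.113, 0.0, 0.0]
ft_force: [-0.0, -0.2, 0.3]
width: 0.017
gripper_force: 0.0
```

```bash
python3 -m jog '{"angular":[[0,0,-7.5],[0,0,-7.5],[0,0,-7.5],[0,0,-7.5],[0,0,-7.5],[0,0,-7.5],[0,0,-7.5],[0,0,-7.5],[0,0,-7.5],[0,0,-7.5]],"travel":[[0.9,13,0],[0.9,13,0],[0.9,13,0],[0.9,13,0],[0.9,13,0],[0.9,13,0],[0.9,13,0],[0.9,13,0],[0.9,13,0],[0.9,13,0]],"hand":[0.2,0.2,0.2,0.2,0.2,0.2,0.2,0.2,0.2,0.2]}'
python3 - <<'E'
from h import *; from plant import *
st=observe(); snapshot("side")
for r in landmark_of("keeper_pin","side"): print(r["uv"],r["confidence"],atz("side",r["uv"],.108))
print(R.from_quat(st["tool_rot"]).as_matrix()[:,1],st["joint_positions"])
E
```

```text
time: 9.1
tool_pos: [0.5908, -0.3291, 0.0883]
tool_rot: [0.718, 0.696, -0.0, -0.0]
ft_force: [0.2, 1.0, -1.0]
width: 0.0172
gripper_force: 0.3
[382.7, 342.8] 0.97 [ 0.7069626  -0.37664674  0.108     ]
[137.4, 302.0] 0.86 [ 0.29389783 -0.26922881  0.108     ]
[308.4, 319.2] 0.63 [ 0.59054895 -0.32352457  0.108     ]
[ 9.99492079e-01 -3.18674748e-02 -2.20937045e-04] [-5.77042792e-01  7.32674249e-01  1.40006462e+00 -1.72007721e-04
  1.00902390e+00 -5.45078286e-01]
```

The keeper is at about 1.35 rad. I release it, rise, and go over the bobbin while turning the fingers.

```bash
python3 -m jog '{"angular":[[0,0,0],[0,0,0],[0,0,0],[0,0,0],[0,0,0],[0,0,0],[0,0,0],[0,0,0],[0,0,0],[0,0,0]],"travel":[[0,0,0],[0,0,0],[0,0,-15],[0,0,-25],[0,0,-30],[21.7,-18.4,0],[21.7,-18.4,0],[21.7,-18.4,0],[21.7,-18.4,0],[0,0,0]],"hand":[0.4,0.4,0.4,0.4,0.6,0.8,1,1,1,1]}' && python3 -m jog '{"angular":[[0,0,-7.4],[0,0,-7.4],[0,0,-7.4],[0,0,-7.4],[0,0,-7.4],[0,0,-7.4],[0,0,-7.4],[0,0,-7.4],[0,0,-7.4],[0,0,-7.4]],"travel":[[0,0,0],[0,0,0],[0,0,0],[0,0,0],[0,0,0],[0,0,0],[0,0,0],[0,0,0],[0,0,0],[0,0,0]],"hand":[1,1,1,1,1,1,1,1,1,1]}'
python3 - <<'E'
from h import *; from plant import *; import cv2
np.set_printoptions(precision=4,suppress=True)
st=observe(); im=snapshot("wrist"); T=R.from_quat(st["tool_rot"]).as_matrix(); print(st["time"],st["tool_pos"],T[:,0],T[:,1],st["joint_positions"])
for l,z in(("keeper_pin",.108),("spindle_top",.07),("bobbin_mid",.0345),("stand",0)):
    for r in landmark_of(l,"wrist"): print(l,np.round(r["uv"],1),round(r["confidence"],2),atz("wrist",r["uv"],z,st))
cv2.imwrite("pics/w2.png",im[:,:,::-1]); np.save("w2st.npy",[*st["tool_pos"],*st["tool_rot"]])
E
```

```text
time: 10.45
tool_pos: [0.5195, -0.2387, 0.1596]
tool_rot: [0.72, 0.694, 0.0, 0.0]
ft_force: [0.4, -0.9, -0.2]
width: 0.0848
gripper_force: 0.0
time: 11.7
tool_pos: [0.5207, -0.2404, 0.1591]
tool_rot: [0.155, 0.988, -0.0, 0.001]
ft_force: [-0.4, -0.2, 0.0]
width: 0.0854
gripper_force: 0.0
11.7 [ 0.5207 -0.2404  0.1591] [-0.9518  0.3069 -0.0013] [ 0.3069  0.9518 -0.0004] [-0.5136  0.4749  1.6589 -0.0001  1.0064 -1.7725]
keeper_pin [184.1 360.5] 0.78 [ 0.5882 -0.3252  0.108 ]
spindle_top [273.8 212.7] 0.94 [ 0.5192 -0.24    0.07  ]
bobbin_mid [271.4 201.2] 0.92 [ 0.5202 -0.2423  0.0345]
bobbin_mid [177.5 271.1] 0.65 [ 0.5545 -0.337   0.0345]
stand [274.6 189.2] 0.74 [ 0.5197 -0.2393  0.    ]
```

View pics/w2.png

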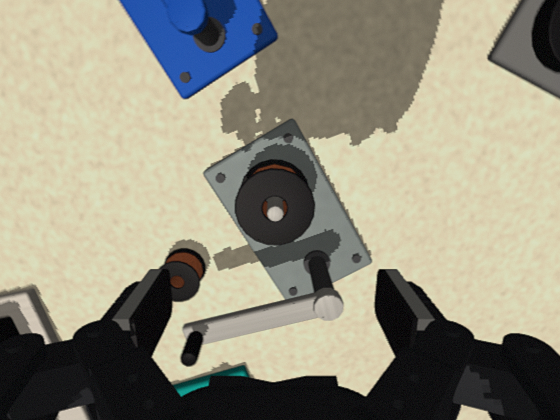

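The keeper is clear, with its pin at (190,345). The bobbin's flange is centred at (275,205), the spindle top at (275,212), and they lie under the tool within about 1 mm. I descend with the hand open, then close at 20 N.

```bash
python3 -m jog '{"angular":[[0,0,0],[0,0,0],[0,0,0],[0,0,0],[0,0,0],[0,0,0],[0,0,0],[0,0,0],[0,0,0],[0,0,0]],"travel":[[0,0,20],[0,0,20],[0,0,20],[0,0,20],[0,0,16],[0,0,12],[0,0,12],[0,0,10],[0,0,8],[0,0,8]],"hand":[1,1,1,1,1,1,1,1,1,1]}' 20 && python3 -m jog '{"angular":[[0,0,0],[0,0,0],[0,0,0],[0,0,0],[0,0,0],[0,0,0],[0,0,0],[0,0,0],[0,0,0],[0,0,0]],"travel":[[0,0,0],[0,0,0],[0,0,0],[0,0,0],[0,0,0],[0,0,0],[0,0,0],[0,0,0],[0,0,0],[0,0,0]],"hand":[0.95,0.9,0.85,0.8,0.76,0.73,0.7,0.67,0.64,0.6]}' 20
```

```text
time: 13.2
tool_pos: [0.5202, -0.2397, 0.012]
tool_rot: [0.157, 0.988, -0.0, 0.0]
ft_force: [-0.7, 0.1, -0.5]
width: 0.0852
gripper_force: 0.0
time: 14.45
tool_pos: [0.5201, -0.2395, 0.0125]
tool_rot: [0.157, 0.988, -0.0, 0.0]
ft_force: [-0.4, 0.9, 5.3]
width: 0.0594
gripper_force: 21.4
```

Width 59.4 mm matches the flange. I lift straight up.

```bash
python3 -m jog '{"angular":[[0,0,0],[0,0,0],[0,0,0],[0,0,0],[0,0,0],[0,0,0],[0,0,0],[0,0,0],[0,0,0],[0,0,0]],"travel":[[0,0,-2],[0,0,-3],[0,0,-5],[0,0,-8],[0,0,-10],[0,0,-10],[0,0,-10],[0,0,-10],[0,0,-10],[0,0,-8]],"hand":[0.6,0.6,0.6,0.6,0.6,0.6,0.6,0.6,0.6,0.6]}' 22
python3 - <<'E'
from h import *; from plant import *; import cv2
np.set_printoptions(precision=4,suppress=True)
st=observe(); s=snapshot("side"); w=snapshot("wrist"); print(st["time"],st["tool_pos"],st["ft_force"])
for c in("side",):
    for l in("bobbin_mid","keeper_pin"):
        for r in landmark_of(l,c): print(l,np.round(r["uv"],1),round(r["confidence"],2),tri(("side",r["uv"])) if 0 else atz(c,r["uv"],.11))
cv2.imwrite("pics/g.png",np.hstack([cv2.resize(s[190:370,180:400],(440,360)),w[:360,100:460]])[:,:,::-1])
E
```

```text
time: 15.7
tool_pos: [0.5202, -0.2396, 0.089]
tool_rot: [0.157, 0.988, -0.0, 0.0]
ft_force: [-1.4, -0.7, -2.4]
width: 0.0595
gripper_force: 24.3
15.7 [ 0.5202 -0.2396  0.089 ] [-1.3827 -0.67   -2.4142]
bobbin_mid [294.  357.5] 0.72 [ 0.5601 -0.3958  0.11  ]
bobbin_mid [265.5 283.9] 0.67 [ 0.5206 -0.2444  0.11  ]
bobbin_mid [240.4 225.3] 0.53 [ 0.4758 -0.0907  0.11  ]
keeper_pin [137.8 298.5] 0.82 [ 0.2941 -0.2631  0.11  ]
keeper_pin [383.4 340.3] 0.82 [ 0.7085 -0.3733  0.11  ]
keeper_pin [306.6 318.1] 0.77 [ 0.5875 -0.3225  0.11  ]
```

View pics/g.png

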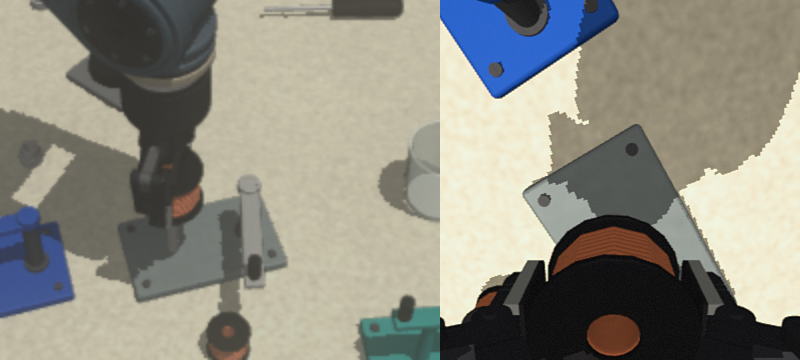

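The left half shows the bobbin held upright and above the spindle top (about (175,205) in the crop), with the keeper swung aside. The right half shows it square between the pads. I raise it and carry it to the pad.

```bash
python3 -m jog '{"angular":[[0,0,0],[0,0,0],[0,0,0],[0,0,0],[0,0,0],[0,0,0],[0,0,0],[0,0,0],[0,0,0],[0,0,0]],"travel":[[0,0,-12],[0,0,-16],[0,0,-16],[0,0,-12],[5,14,0],[10,28,0],[14,39,0],[14,39,0],[14,39,0],[14,39,0]],"hand":[0.6,0.6,0.6,0.6,0.6,0.6,0.6,0.6,0.6,0.6]}' 35 && python3 -m jog '{"angular":[[0,0,0],[0,0,0],[0,0,0],[0,0,0],[0,0,0],[0,0,0],[0,0,0],[0,0,0],[0,0,0],[0,0,0]],"travel":[[14,39,0],[14,39,0],[14,39,0],[14,39,0],[14,39,0],[14,39,0],[11,30,0],[6,17,0],[0,0,0],[0,0,0]],"hand":[0.6,0.6,0.6,0.6,0.6,0.6,0.6,0.6,0.6,0.6]}' 35
python3 - <<'E'
from h import *; from plant import *; import cv2
np.set_printoptions(precision=4,suppress=True)
st=observe(); im=snapshot("wrist"); T=R.from_quat(st["tool_rot"]).as_matrix(); print(st["time"],st["tool_pos"],T[:,0],T[:,1],st["ft_force"],st["width"])
for r in regions_of("pad","wrist"): print(r["uv"],r["confidence"],r["pixels"].sum(),atz("wrist",r["uv"],.004,st))
for c in("side","wrist"):
    if c=="side": snapshot(c)
    for r in landmark_of("pad",c): print(c,r["uv"],r["confidence"],atz(c,r["uv"],0,st))
cv2.imwrite("pics/w3.png",im[:,:,::-1]); np.save("w3st.npy",[*st["tool_pos"],*st["tool_rot"]])
E
```

```text
time: 17.15
tool_pos: [0.5132, -0.0271, 0.1439]
tool_rot: [0.157, 0.988, 0.0, -0.0]
ft_force: [0.9, 0.3, -1.7]
width: 0.0589
gripper_force: 38.9
time: 18.4
tool_pos: [0.505, 0.2684, 0.1441]
tool_rot: [0.157, 0.988, -0.0, -0.0]
ft_force: [0.2, 0.4, -2.4]
width: 0.0592
gripper_force: 38.9
18.4 [0.505  0.2684 0.1441] [-0.9506  0.3105  0.0003] [ 0.3105  0.9506 -0.0006] [ 0.1777  0.3834 -2.3579] 0.059203289268284956
[283.1, 174.1] 0.62 16452 [0.4893 0.2816 0.004 ]
side [250.6, 157.7] 0.75 [0.4983 0.2803 0.    ]
side [398.3, 289.7] 0.7 [ 0.7939 -0.1886  0.    ]
wrist [278.6, 187.7] 0.79 [0.5    0.2743 0.    ]
wrist [274.1, 277.0] 0.21 [0.5786 0.2448 0.    ]
```

View pics/w3.png

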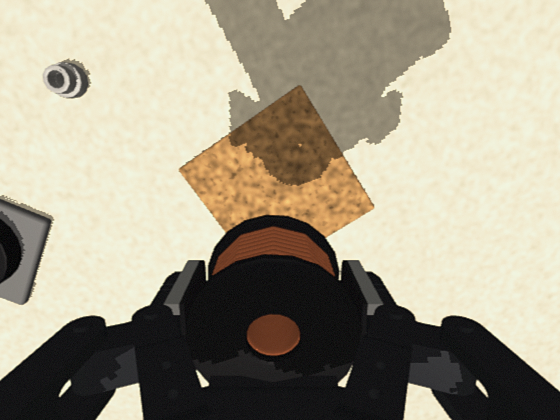

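The pad's visible corners are (179,169), (299,85) and (374,206), and the bobbin is held upright in the lower centre. The midpoint of the diagonal gives the pad's centre.

```bash
python3 - <<'E'
from h import *
np.set_printoptions(precision=4,suppress=True)
v=np.load("w3st.npy"); st=dict(tool_pos=v[:3],tool_rot=v[3:])
a,b,c=[atz("wrist",p,.004,st) for p in((179,169),(299,85),(374,206))]
print((a+c)/2,np.linalg.norm(a-b),np.linalg.norm(b-c),np.linalg.norm(a-c))
E
```

```text
[0.499 0.274 0.004] 0.11676244270931699 0.11672979207531042 0.16558589149256472
```

```bash
python3 -m jog '{"angular":[[0,0,0],[0,0,0],[0,0,0],[0,0,0],[0,0,0],[0,0,0],[0,0,0],[0,0,0],[0,0,0],[0,0,0]],"travel":[[6,4.3,0],[0,0,20],[0,0,20],[0,0,20],[0,0,18],[0,0,16],[0,0,14],[0,0,10],[0,0,7],[0,0,4]],"hand":[0.6,0.6,0.6,0.6,0.6,0.6,0.6,0.6,0.6,0.6]}' 35 && python3 -m jog '{"angular":[[0,0,0],[0,0,0],[0,0,0],[0,0,0],[0,0,0],[0,0,0],[0,0,0],[0,0,0],[0,0,0],[0,0,0]],"travel":[[0,0,2],[0,0,2],[0,0,2],[0,0,1],[0,0,1],[0,0,1],[0,0,0.5],[0,0,0],[0,0,0],[0,0,0]],"hand":[0.6,0.6,0.6,0.6,0.6,0.6,0.6,0.6,0.6,0.6]}' 35
```

```text
time: 19.9
tool_pos: [0.5008, 0.2751, 0.0151]
tool_rot: [0.157, 0.988, 0.0, 0.0]
ft_force: [0.1, -0.3, -1.7]
width: 0.0591
gripper_force: 39.0
time: 21.15
tool_pos: [0.5008, 0.2751, 0.0058]
tool_rot: [0.157, 0.988, 0.0, 0.0]
ft_force: [-0.3, -0.5, -2.1]
width: 0.0591
gripper_force: 39.0
```

Not in contact yet, so I lower in smaller steps.

```bash
python3 -m jog '{"angular":[[0,0,0],[0,0,0],[0,0,0],[0,0,0],[0,0,0],[0,0,0],[0,0,0],[0,0,0],[0,0,0],[0,0,0]],"travel":[[0,0,0.5],[0,0,0],[0,0,0.5],[0,0,0],[0,0,0.5],[0,0,0],[0,0,0],[0,0,0],[0,0,0],[0,0,0]],"hand":[0.6,0.6,0.6,0.6,0.6,0.6,0.6,0.6,0.6,0.6]}' 35
```

```text
time: 22.4
tool_pos: [0.5008, 0.2751, 0.0046]
tool_rot: [0.157, 0.988, 0.0, 0.0]
ft_force: [-2.8, -1.9, 5.8]
width: 0.0589
gripper_force: 39.4
```

Contact reads about 8 N. I open slowly, then rise.

```bash
python3 -m jog '{"angular":[[0,0,0],[0,0,0],[0,0,0],[0,0,0],[0,0,0],[0,0,0],[0,0,0],[0,0,0],[0,0,0],[0,0,0]],"travel":[[0,0,0],[0,0,0],[0,0,0],[0,0,0],[0,0,0],[0,0,0],[0,0,0],[0,0,0],[0,0,0],[0,0,0]],"hand":[0.68,0.7,0.74,0.8,0.9,1,1,1,1,1]}' 20 && python3 -m jog '{"angular":[[0,0,0],[0,0,0],[0,0,0],[0,0,0],[0,0,0],[0,0,0],[0,0,0],[0,0,0],[0,0,0],[0,0,0]],"travel":[[0,0,-5],[0,0,-10],[0,0,-15],[0,0,-20],[0,0,-20],[0,0,-20],[0,0,-20],[0,0,-20],[0,0,-15],[0,0,0]],"hand":[1,1,1,1,1,1,1,1,1,1]}'
python3 - <<'E'
from h import *; from plant import *; import cv2
np.set_printoptions(precision=4,suppress=True)
st=observe(); im=snapshot("wrist"); T=R.from_quat(st["tool_rot"]).as_matrix(); print(st["time"],st["tool_pos"],T[:,0],T[:,1],st["joint_positions"])
for r in landmark_of("bobbin_mid","wrist"): print(r["uv"],r["confidence"],atz("wrist",r["uv"],.0265,st))
for r in landmark_of("pad","wrist"): print(r["uv"],r["confidence"],atz("wrist",r["uv"],0,st))
cv2.imwrite("pics/w4.png",im[:,:,::-1])
E
```

```text
time: 23.65
tool_pos: [0.5008, 0.2751, 0.0043]
tool_rot: [0.157, 0.988, 0.0, 0.0]
ft_force: [-0.1, -0.7, 0.5]
width: 0.0852
gripper_force: 0.0
time: 24.9
tool_pos: [0.5012, 0.2753, 0.1507]
tool_rot: [0.157, 0.988, 0.001, 0.001]
ft_force: [-0.5, 0.2, -0.5]
width: 0.0856
gripper_force: 0.0
24.9 [0.5012 0.2753 0.1507] [-0.9507  0.3101 -0.0018] [0.3101 0.9507 0.0015] [ 0.4209  0.4825  1.6707 -0.      0.986  -0.8345]
[270.2, 201.2] 0.64 [0.5004 0.2728 0.0265]
[270.0, 193.3] 0.62 [0.5007 0.2724 0.    ]
[271.1, 199.3] 0.28 [0.5061 0.2716 0.    ]
```

View pics/w4.png

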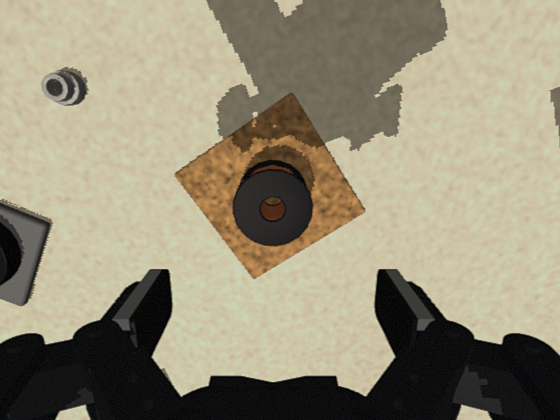

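The bobbin stands upright in the middle of the pad, with its bore at (272,209) and the pad around it. Back to the keeper.

```bash
python3 -m jog '{"angular":[[0,0,0],[0,0,0],[0,0,0],[0,0,0],[0,0,0],[0,0,0],[0,0,0],[0,0,0],[0,0,0],[0,0,0]],"travel":[[-22.5,-45.3,0],[-22.5,-45.3,0],[-22.5,-45.3,0],[-22.5,-45.3,0],[-22.5,-45.3,0],[-22.5,-45.3,0],[-22.5,-45.3,0],[-22.5,-45.3,0],[-22.5,-45.3,0],[-22.5,-45.3,0]],"hand":[1,1,1,1,1,1,0.8,0.6,0.4,0.4]}' && python3 -m jog '{"angular":[[0,0,0],[0,0,0],[0,0,9.25],[0,0,9.25],[0,0,9.25],[0,0,9.25],[0,0,9.25],[0,0,9.25],[0,0,9.25],[0,0,9.25]],"travel":[[-22.5,-45.3,0],[-22.5,-45.3,0],[0,0,0],[0,0,0],[0,0,0],[0,0,0],[0,0,0],[0,0,0],[0,0,0],[0,0,0]],"hand":[0.4,0.4,0.4,0.4,0.4,0.4,0.4,0.4,0.4,0.4]}'
python3 - <<'E'
from h import *; from plant import *; import cv2
np.set_printoptions(precision=4,suppress=True)
st=observe(); im=snapshot("wrist"); T=R.from_quat(st["tool_rot"]).as_matrix(); print(st["time"],st["tool_pos"],T[:,0],T[:,1],st["joint_positions"])
for r in landmark_of("keeper_pin","wrist"): print(r["uv"],r["confidence"],atz("wrist",r["uv"],.108,st))
cv2.imwrite("pics/w5.png",im[:,:,::-1])
E
```

```text
time: 26.3
tool_pos: [0.5739, -0.2269, 0.1484]
tool_rot: [0.157, 0.988, 0.0, -0.001]
ft_force: [1.3, 0.9, 0.0]
width: 0.0339
gripper_force: 0.0
time: 27.55
tool_pos: [0.5885, -0.3252, 0.1481]
tool_rot: [0.722, 0.692, -0.0, -0.001]
ft_force: [-0.4, -0.6, 0.2]
width: 0.0342
gripper_force: 0.0
27.55 [ 0.5885 -0.3252  0.1481] [0.0414 0.9991 0.0009] [ 0.9991 -0.0414 -0.0015] [-0.574   0.6567  1.3763 -0.      1.1104 -0.5326]
[272.6, 235.2] 0.73 [ 0.5874 -0.3225  0.108 ]
```

View pics/w5.png

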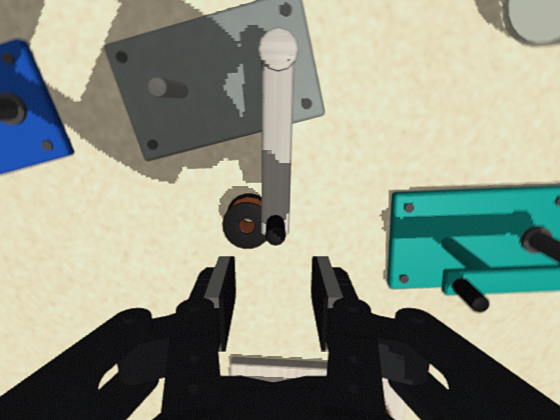

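The pin top is at (274,237), between the finger lines. I descend and cage it.

```bash
python3 -m jog '{"angular":[[0,0,0],[0,0,0],[0,0,0],[0,0,0],[0,0,0],[0,0,0],[0,0,0],[0,0,0],[0,0,0],[0,0,0]],"travel":[[1,0,10],[0,0,10],[0,0,10],[0,0,10],[0,0,8],[0,0,7],[0,0,4.5],[0,0,0],[0,0,0],[0,0,0]],"hand":[0.4,0.4,0.4,0.4,0.4,0.4,0.4,0.3,0.2,0.2]}' && python3 -m jog '{"angular":[[0,0,7.3],[0,0,7.3],[0,0,7.3],[0,0,7.3],[0,0,7.3],[0,0,7.3],[0,0,7.3],[0,0,7.3],[0,0,7.3],[0,0,7.3]],"travel":[[0.8,-12.7,0],[0.8,-12.7,0],[0.8,-12.7,0],[0.8,-12.7,0],[0.8,-12.7,0],[0.8,-12.7,0],[0.8,-12.7,0],[0.8,-12.7,0],[0.8,-12.7,0],[0.8,-12.7,0]],"hand":[0.2,0.2,0.2,0.2,0.2,0.2,0.2,0.2,0.2,0.2]}' && python3 -m jog '{"angular":[[0,0,0],[0,0,0],[0,0,0],[0,0,0],[0,0,0],[0,0,0],[0,0,0],[0,0,0],[0,0,0],[0,0,0]],"travel":[[0,0,0],[0,0,0],[0,0,0],[0,0,-10],[0,0,-20],[0,0,-20],[0,0,-20],[0,0,-10],[0,0,0],[0,0,0]],"hand":[0.2,0.4,0.4,0.4,0.4,0.4,0.4,0.4,0.4,0.4]}'
python3 - <<'E'
from h import *; from plant import *; import cv2
np.set_printoptions(precision=4,suppress=True)
st=observe(); im=snapshot("wrist"); s=snapshot("side"); print(st["time"],st["tool_pos"])
for c in("wrist","side"):
    for r in landmark_of("keeper_pin",c):
        p=atz(c,r["uv"],.108,st); print(c,r["confidence"],p,"angle",np.arctan2(-.225-p[1],.592-p[0])-.213)
cv2.imwrite("pics/w6.png",np.hstack([im[:,90:470],s[100:520,130:550]])[:,:,::-1])
E
```

```text
time: 28.9
tool_pos: [0.589, -0.3245, 0.0901]
tool_rot: [0.72, 0.694, 0.0, 0.0]
ft_force: [-0.3, 0.9, 0.1]
width: 0.0173
gripper_force: 0.0
time: 30.15
tool_pos: [0.4958, -0.2502, 0.0901]
tool_rot: [0.992, 0.128, 0.0, 0.0]
ft_force: [0.1, -0.7, -1.1]
width: 0.0173
gripper_force: 0.3
time: 31.4
tool_pos: [0.4956, -0.2502, 0.1691]
tool_rot: [0.992, 0.13, -0.0, -0.0]
ft_force: [-0.4, 0.7, -0.4]
width: 0.0343
gripper_force: 0.0
31.4 [ 0.4956 -0.2502  0.1691]
wrist 0.88 [ 0.4977 -0.251   0.108 ] angle 0.05581822392059596
side 0.89 [ 0.5044 -0.2539  0.108 ] angle 0.10599099186688096
side 0.77 [ 0.713  -0.3733  0.108 ] angle 2.04218597585764
side 0.61 [ 0.2869 -0.2694  0.108 ] angle -0.06830988732932403
side 0.28 [ 0.5208 -0.3135  0.108 ] angle 0.6802772224546453Traceback (most recent call last):
  File "<stdin>", line 7, in <module>
    return _nx.concatenate(arrs, 1, dtype=dtype, casting=casting)
           ~~~~~~~~~~~~~~~^^^^^^^^^^^^^^^^^^^^^^^^^^^^^^^^^^^^^^^
ValueError: all the input array dimensions except for the concatenation axis must match exactly, but along dimension 0, the array at index 0 has size 420 and the array at index 1 has size 320
```

The keeper reads 0.06–0.11 rad, under the 0.2 limit. The arm is clear, and the bobbin was last seen upright and centred on the pad.

```bash
python3 -c "
from plant import *
print(hand_in())"
```

```text
the job is handed in; nothing more can be done
None
```

I handed the job in at about 31 s, with no verdict returned: the bobbin stands upright and centred on the cork pad, released; the keeper is back over the spindle at about 0.06–0.11 rad; and the arm did not touch the tape roll or other items.

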